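Pack the two-bay desk case and click its lid shut

TASK

Pack the long flat tin and the small glass jar into the two bays of the grey storage case, the tin lying flat on the floor of its bay (one end has to go in at a slant, under the fixed deck) and the jar standing upright in the other bay. Then swing the lid over and press its free edge down, without forcing it, until the catch clicks and it stays fully shut. Leave everything else on the desk where it is and do not tip the jar over.

Things in the scene. Friction and masses are not known exactly. Their poses are not given: they have to be found in the camera images.
- case: Grey plastic storage case, fixed, 188 (x) x 190 (y) x 64 mm high without lid; origin at the centre of its underside, z up. Walls and floor 4 mm: inside x -90 to 90, y -91 to 91, z 4 to 64. A divider 4 mm thick along x, at y = +17, reaching up to z = 58, makes two bays, each 180 mm long. The lid hinges on the top of the +y wall.
- deck (a point): Centre of the top of a fixed deck (part of the case) that covers the -x end of both bays, the end nearer the robot: case x -90 to -54 mm, z 59 to 64. Under it is hollow space 55 mm high, so the opening is only 144 mm long (x -54 to +90).
- long_bay (a point): Centre of the floor of the wider bay, 106 mm wide (case y -91 to +15 mm), 180 mm long; case frame x 0, y -38, z 4; axes as the case.
- short_bay (a point): Centre of the floor of the narrower bay, 72 mm wide (case y +19 to +91 mm), 180 mm long; case frame x 0, y +55, z 4; axes as the case.
- lid (a joint): Lid angle in rad: 0 shut, pi/2 upright, at most 2.0 (leaning out to +y); starts open. The hinge is stiff: the lid stays at any angle and takes about 1 to 4 N at the free edge to swing. At about 0.06 the lip meets the spring tongue; about 12 to 15 N pressed near the free edge takes it past, and from 0.025 it snaps to 0 and stays. Over 60 N on the lid is forcing it.
- hinge (a point): Middle of the lid's hinge line, which runs along the case's x at case y +95, z 64 mm. The lid is a grey plate 188 mm (along the hinge) x 205 mm x 6 mm; shut, it lies on the rim, its top face at case z 70 mm.
- lid_edge (a point): Point on the lid's outer face (upper when shut), midway along the hinge direction, 185 mm from the hinge line and 20 mm from the free edge; z points out of the outer face, y from the free edge to the hinge. In the middle of the free edge a lip 60 mm wide hangs 22 mm down from the inner face.
- catch (a point): Nose of the steel spring tongue in the middle of the outside of the -y wall (case x 0, y -105, z 51 mm), over which the lip of the lid snaps.
- tin_center (a point): Centre of a closed, plain aluminium tin, 170 (x) x 50 (y) x 32 mm (z) with a thin dark seam line round it; lies flat on the desk. About 0.18 kg.
- jar_center (a point): Centre of a small lidded glass jar with a steel cap, diameter 60 mm, height 50 mm, standing upright on the desk (z up). About 0.16 kg.
- mouse: Matte black computer mouse, 112 x 60 x 38 mm, origin under its centre; a bystander that stands beside the jar. Do not move.
- puller: Black two-pronged keycap puller, 100 x 38 x 10 mm, lying flat; bystander.
- dock: Low aluminium dock, 90 x 150 x 66 mm; bystander.
- gamecase1: Upper of two stacked flat black game cases, 170 x 125 x 14 mm each; bystander.
- mug: White mug, 82 mm wide and 92 mm high; bystander.
Mind the look-alikes: they are no part of the job. Leave any yellow look-alike of the part that bears tin_center alone.

How it is judged:
By the outcome, as a careful person would: the job done as asked, in the order asked, and still so for the second after the job is handed in, with the robot touching nothing.
It also fails if it takes over 70 s, if anything falls off the work surface, if the arm or the gripper's body presses on something with over 40 N, if the wrist force passes 120 N, or if a joint passes its speed limit or range.

ROBOT

A 6-joint arm with a two-finger parallel gripper is mounted at the origin on the work surface. World frame = base frame: x ahead of the robot, y to its left, z up, the work surface at z = 0. Lengths are in m, angles in rad, forces in N, time in s.
With the tool pointing down it reaches from about 0.3 to 0.775 m from the base axis. Payload 14.6 kg.
Tool frame: the origin (TCP) lies at the very end of the fingers, on their centre line; the grasp point (between the pads) lies 19 mm behind it; x points along the fingers, z is the direction in which the jaws open and shut, and the axes are right-handed (so a half turn about x gives the same grasp; the last joint's range is limited). The gripper opens to 94 mm and grips with 3 to 60 N. Pads are 16 mm wide; open, the fingers measure 119 mm over their backs; the gripper's body (75 mm by 177 mm) begins 78 mm behind the grasp point.
Start: joints at [1.181, 0.3, 1.521, -0, 1.321, -0.067], TCP at [0.174, 0.522, 0.205] pointing down, gripper open.
Joint ranges: [-3.03, 3.03], [-0.79, 2.21], [0.23, 2.52], [-1.04, 4.18], [0, 3.07], [-2.55, 2.55]. Speed limits (rad/s): [2.22, 2.22, 2.57, 3.14, 3.14, 3.14].

INTERFACE

Orientations are given as [roll, pitch, yaw] about the fixed x, y, z axes, in that order (R = Rz(yaw) Ry(pitch) Rx(roll)).
In Python, from station import ctrl gives the robot as it stands. The module is installed in compiled form; this text tells all that it offers.
- The arm moves only by the tool servo_tool, never from a script. Its argument "motion" is one flat list of numbers, 4 for each row, row after row: the shift along the tool's x, y, z in mm, then the turn about the tool's x in degrees. In form: [dx, dy, dz, roll, dx, dy, dz, roll, ...]. A call has 1 to 20 rows; each row is the pose to reach, as a shift and turn from the pose commanded when the call began, along the tool's axes at that moment; what a row does not reach only later rows make up. A row lasts 1/8 s, in which the tool goes at most 62.5 mm and 10.7 degrees, less where a joint would pass 70% of its speed; a pose out of reach is approached as far as the arm can. A call with a gripper value outside its range is refused whole. "gripper" is the opening, from 0 (shut) to 1 (fully open), set as the call begins (left out, the last holds). The fingers move at their own pace and stop on an object; "force" is the grip in N (left out, the last holds). Time passes only in rows, so rows that repeat a pose let the fingers close. It gives the time, the measured TCP pose, the force and the opening at its end, in the units of the state.
- ctrl.get_obs(): the state, without advancing time (a new reading comes with each control period).
- ctrl.camera(name): name is "scene" or "side" or "wrist"; returns a dict with "color" (400x640x3 uint8, red, green, blue), "z_map" (400x640 float32, m along the optical axis (not along the pixel's ray), 0 where there is no reading), "fx", "fy", "cx", "cy" (pixels), "rvec" (rotation vector, rad) and "tvec" (3), from world to camera coordinates, as OpenCV has them. Camera axes: x right, y down, z forward; pixel columns grow to the right and rows downward; lengths in m; the calibration is good to about 2 mm. A picture is of the moment at which its call begins.
- ctrl.hand_in(): hands the job in, once; it reports no verdict.
The state is a dict: "time_s": time; "qpos": joint angles; "joint_vel": joint speeds; "tau": joint torques, N m; "ee_pos": TCP position; "eef_rot": TCP orientation; "force": force on the tool from outside, world axes, zero at the start; "moment": the same for the moment, N m; "grip_width": finger opening in m.
Only numpy, scipy, OpenCV 4.12 (cv2) and the standard library are available. Lean on these libraries where they do the work, as an engineer would, in place of code of your own. Each camera call takes 0.05 s, during which the arm holds its last target.

## Working session

There is one attempt and no reset: what is moved stays moved. The work goes in short steps, Python scripts to look and compute and a tool call to move; the robot and the scene stay as the last step left them, time stands still between calls to the robot, and variables do not carry over. Pictures are saved under pics/ and viewed, and the job is handed in when it is done.

Besides the shell and the picture viewer there is one more tool, called after "Emit:" as a command line: name --argument value ..., lists and objects as JSON in quotes. servo_tool: Moves the arm, as the interface text tells. Its arguments: {"type":"object","properties":{"motion":{"type":"array","items":{"type":"number"}},"gripper":{"type":"number"},"force":{"type":"number"}},"required":["motion"]}

```bash
mkdir -p pics; cat > h.py <<'E'
import numpy as np, cv2, json
from scipy.spatial.transform import Rotation as R
from station import ctrl
def shot(n,fn):
    c=ctrl.camera(n); cv2.imwrite(f'pics/{fn}.png',c['color'][:,:,::-1]); np.savez(f'pics/{fn}.npz',**c); return c
def w(c,u,v,z=None):
    Rm=cv2.Rodrigues(np.array(c['rvec'],float))[0];t=np.array(c['tvec'],float).reshape(3)
    ray=np.array([(u-c['cx'])/c['fx'],(v-c['cy'])/c['fy'],1.])
    if z is None: return Rm.T@(ray*c['z_map'][int(v),int(u)]-t)
    o=-Rm.T@t; d=Rm.T@ray; return o+d*(z-o[2])/d[2]
def px(c,p):
    Rm=cv2.Rodrigues(np.array(c['rvec'],float))[0];q=Rm@np.array(p)+np.array(c['tvec'],float).reshape(3)
    return c['fx']*q[0]/q[2]+c['cx'],c['fy']*q[1]/q[2]+c['cy']
def load(fn): return dict(np.load(f'pics/{fn}.npz'))
E
python3 - <<'E'
from h import *
np.set_printoptions(precision=4,suppress=True)
for n in ['scene','side','wrist']:
    c=shot(n,n+'0'); Rm=cv2.Rodrigues(np.array(c['rvec'],float))[0]; print(n,c['fx'],-Rm.T@np.array(c['tvec']).reshape(3),Rm[2])
print(ctrl.get_obs())
E
```

```text
scene 520.3252945280839 [ 1.8656 -0.0067  1.0103] [-0.827   0.0037 -0.5622]
side 497.93561378524413 [ 0.0886 -1.0065  1.0124] [ 0.2944  0.6897 -0.6616]
wrist 283.5735675792905 [0.097  0.5473 0.3832] [ 0.2655 -0.0912 -0.9598]
{'time_s': 0.15, 'qpos': array([ 1.1814,  0.3003,  1.5214,  0.    ,  1.3207, -0.0666]), 'joint_vel': array([ 0.0008, -0.002 , -0.003 , -0.0009,  0.0015,  0.0019]), 'tau': array([  0.0003, -53.1965, -35.2814,   0.0708,   0.0237,  -0.0001]), 'ee_pos': array([0.1744, 0.5214, 0.205 ]), 'eef_rot': array([ 3.0516,  1.57  , -1.9836]), 'force': array([-0.3162,  0.6899, -0.1557]), 'moment': array([-0.0582, -0.0437, -0.0442]), 'grip_width': 0.09393960831490573}
```

View pics/scene0.png

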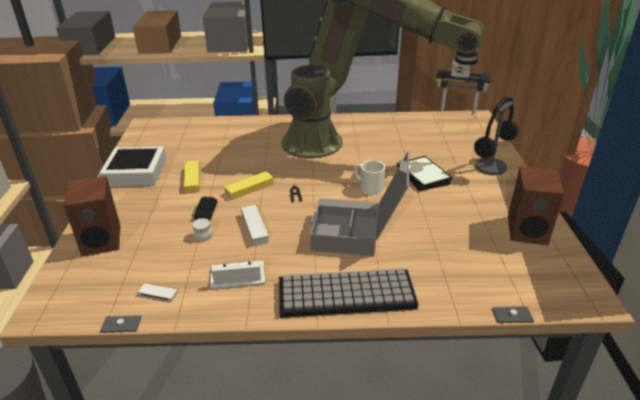

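View pics/side0.png

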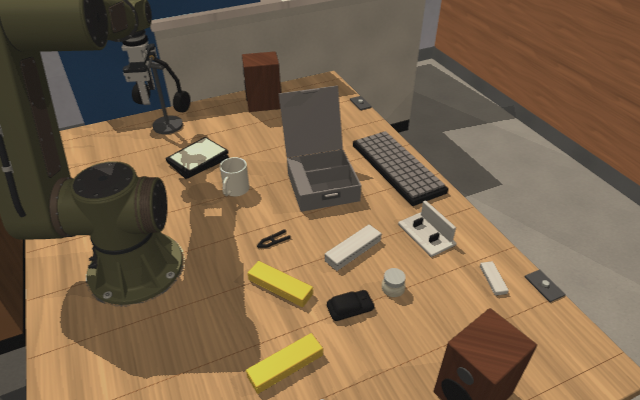

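View pics/wrist0.png

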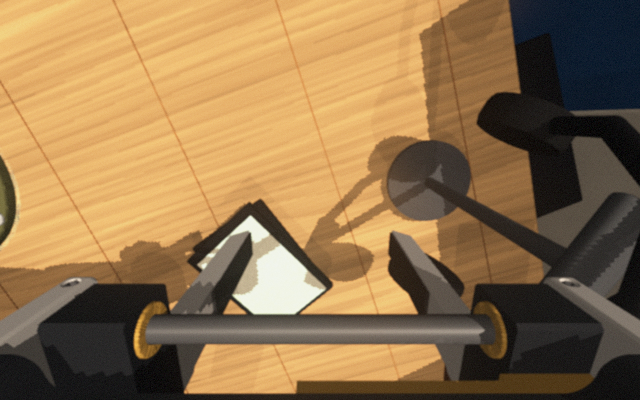

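```bash
python3 - <<'E'
from h import *
def crop(fn,x0,y0,x1,y1,s,o):
    im=cv2.imread(f'pics/{fn}.png')[y0:y1,x0:x1]; im=cv2.resize(im,None,fx=s,fy=s,interpolation=cv2.INTER_CUBIC)
    cv2.imwrite(f'pics/{o}.png',im)
crop('side0',260,70,420,190+30,5,'c1')
crop('side0',310,210,420,330,5,'c2')
crop('scene0',180,140,420,260,3.3,'c3')
E
```

```text
(no output)
```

View pics/c1.png

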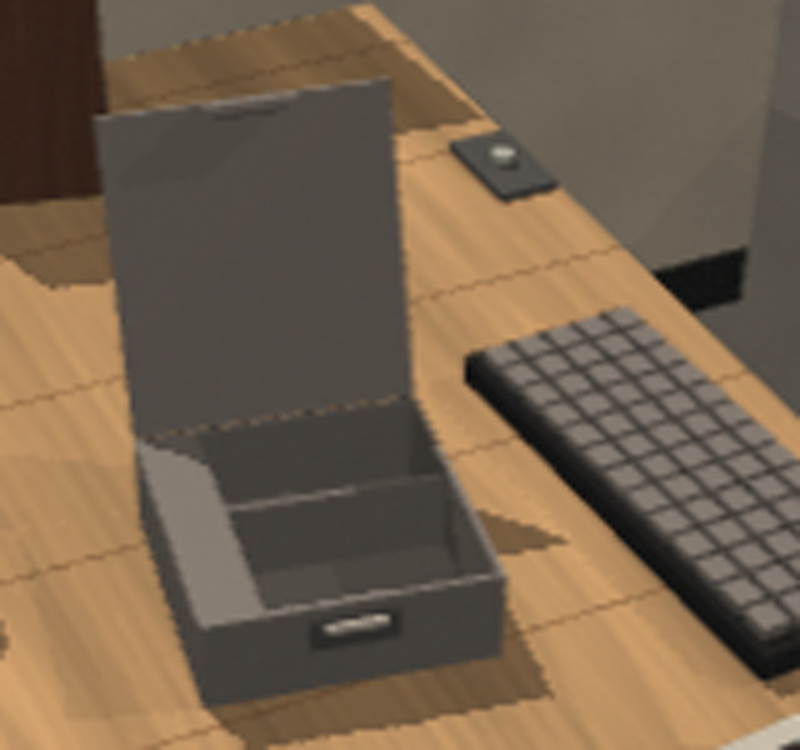

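View pics/c2.png

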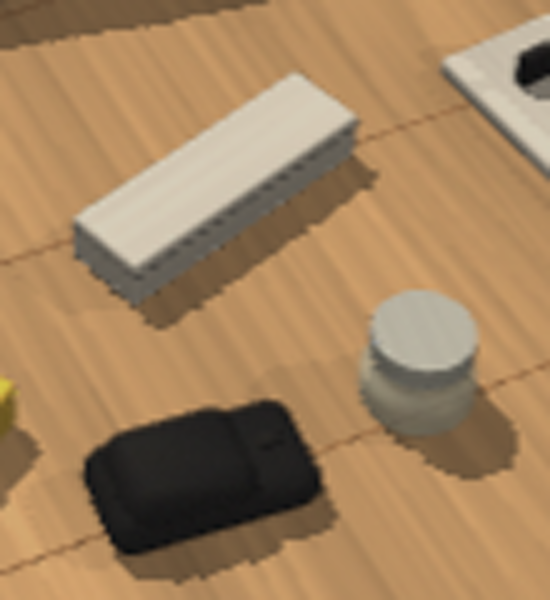

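View pics/c3.png

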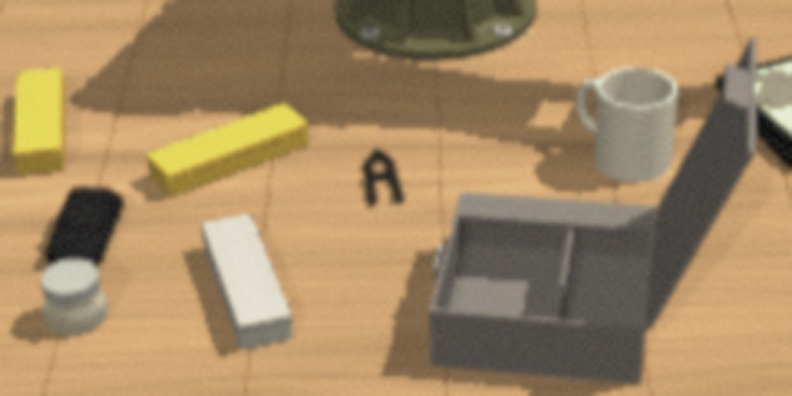

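```bash
python3 - <<'E'
from h import *
np.set_printoptions(precision=4,suppress=True)
c=load('side0'); s=load('scene0')
def P(c,pts,z): 
    a=np.array([w(c,u,v,z) for u,v in pts]); print(a[:,:2].tolist() if 0 else a); return a
print('case side'); a=P(c,[(300.6,195.6),(360.6,185.4),(342.4,150),(287.6,158)],.064)
for i in range(4): print(np.linalg.norm(a[i]-a[(i+1)%4]),np.degrees(np.arctan2(*(a[(i+1)%4]-a[i])[1::-1])))
print('case scene'); P(s,[(432/3.3+180,318/3.3+140),(642/3.3+180,327/3.3+140),(460/3.3+180,197/3.3+140),(657/3.3+180,207/3.3+140)],.064)
print('tin');a=P(c,[(369.4,224.6),(381.4,234.4),(337.4,263.6),(325.4,254.4)],.032)
for i in range(4): print(np.linalg.norm(a[i]-a[(i+1)%4]),np.degrees(np.arctan2(*(a[(i+1)%4]-a[i])[1::-1])))
print(a.mean(0))
print('tin scene');b=P(s,[(x/3.3+180,y/3.3+140) for x,y in [(203,223),(246,215),(290,315),(243,330)]],.032);print(b.mean(0))
print('jar',w(c,394.8,277.4,.05),w(s,71/3.3+180,280/3.3+140,.05))
print('lid top side depth',w(c,282,96),w(c,336,90),w(c,290,150),w(c,340,145), 'side rim pts',w(c,330,191),)
# depth based segments: points by height in tin region
for cam,r in ((c,(310,210,420,330)),(s,(180,140,300,260))):
    for u0,v0,nm in []: pass
pts=[]
for v in range(400):
    for u in range(640):
        if c['z_map'][v,u]>0:
            p=w(c,u,v)
            if .015<p[2]<.3 and .3<p[0]<.75 and -.45<p[1]<.35: pts.append(p)
pts=np.array(pts); np.save('pts.npy',pts)
im=np.zeros((400,800),np.uint8)
for p in pts: im[int((.75-p[0])/.45*399),int((.35-p[1])/.8*799)]=min(255,60+p[2]*2000)
cv2.imwrite('pics/top.png',im)
E
```

```text
case side
[[ 0.4889  0.0163  0.064 ]
 [ 0.6693 -0.0155  0.064 ]
 [ 0.7002  0.1685  0.064 ]
 [ 0.5222  0.2028  0.064 ]]
0.18314152980588094 -9.976541329819156
0.1865260713437749 80.46751395441851
0.1812000929061243 169.0899986792637
0.1894731549710596 -100.13375053439053
case scene
[[ 0.6832 -0.0081  0.064 ]
 [ 0.7026  0.1744  0.064 ]
 [ 0.4972  0.0216  0.064 ]
 [ 0.5218  0.2096  0.064 ]]
tin
[[ 0.6302 -0.1452  0.032 ]
 [ 0.6416 -0.193   0.032 ]
 [ 0.4847 -0.2385  0.032 ]
 [ 0.4699 -0.1964  0.032 ]]
0.04909610832240048 -76.59069121381675
0.16337659962128534 -163.817981083412
0.04466434420750544 109.3778834894315
0.1683002646122883 17.69501517905281
[ 0.5566 -0.1933  0.032 ]
tin scene
[[ 0.4855 -0.2315  0.032 ]
 [ 0.4735 -0.1901  0.032 ]
 [ 0.6339 -0.1378  0.032 ]
 [ 0.654  -0.1791  0.032 ]]
[ 0.5617 -0.1846  0.032 ]
jar [ 0.5871 -0.3521  0.05  ] [ 0.597  -0.3411  0.05  ]
lid top side depth [0.5395 0.2695 0.2482] [0.7116 0.2473 0.2393] [0.5353 0.2124 0.0851] [0.697  0.1803 0.0771] side rim pts [0.5779 0.004  0.0595]
```

View pics/top.png

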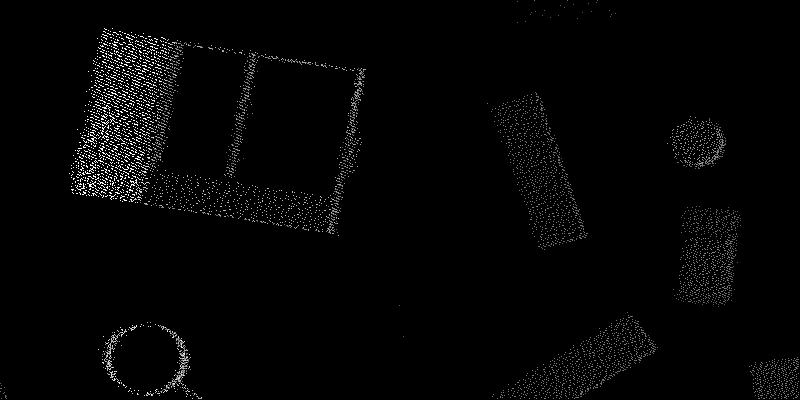

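```bash
cat >> h.py <<'E'
def cloud(c):
    Rm=cv2.Rodrigues(np.array(c['rvec'],float))[0];t=np.array(c['tvec'],float).reshape(3)
    v,u=np.mgrid[0:400,0:640]; z=c['z_map']; m=z>0
    q=np.stack([(u-c['cx'])/c['fx']*z,(v-c['cy'])/c['fy']*z,z],-1)[m]
    return (q-t)@Rm
def sel(p,x0,x1,y0,y1,z0,z1):
    return p[(p[:,0]>x0)&(p[:,0]<x1)&(p[:,1]>y0)&(p[:,1]<y1)&(p[:,2]>z0)&(p[:,2]<z1)]
E
python3 - <<'E'
from h import *
np.set_printoptions(precision=4,suppress=True)
for n in ('side0','scene0'):
    c=load(n); p=cloud(c); print(n,c['cx'],c['cy'])
    d=sel(p,.35,.5,-.05,0.0,-.02,.02); print('desk z',np.median(d[:,2]))
    t=sel(p,.45,.67,-.26,-.11,.026,.05); print('tin z',np.median(t[:,2]),cv2.minAreaRect(t[:,:2].astype(np.float32)),len(t))
    j=sel(p,.53,.64,-.40,-.29,.043,.07); print('jar z',np.median(j[:,2]),cv2.minAreaRect(j[:,:2].astype(np.float32)),cv2.minEnclosingCircle(j[:,:2].astype(np.float32)),len(j))
    m=sel(p,.4,.56,-.43,-.27,.012,.06); print('mouse',cv2.minAreaRect(m[:,:2].astype(np.float32)))
    r=sel(p,.45,.75,-.03,.25,.058,.069); print('case rim',cv2.minAreaRect(r[:,:2].astype(np.float32)),np.median(r[:,2]))
    l=sel(p,.45,.8,.15,.4,.08,.4);cc=l.mean(0);U,S,V=np.linalg.svd(l-cc,full_matrices=False);print('lid',cc,V[2],l.max(0),l.min(0))
    im=np.zeros((400,800),np.uint8)
    for q in sel(p,.3,.75,-.45,.35,.015,.3): im[int((.75-q[0])/.45*399),int((.35-q[1])/.8*799)]=min(255,60+q[2]*2000)
    cv2.imwrite(f'pics/top_{n}.png',im)
E
```

```text
side0 312.1407926901615 200.58364127420137
desk z 6.586881890937175e-05
tin z 0.031660258225253805 ((0.5581026077270508, -0.18902046978473663), (0.17354464530944824, 0.053354982286691666), 17.059589385986328) 890
jar z 0.049521656289469335 ((0.5892446041107178, -0.34764817357063293), (0.05312563478946686, 0.051412198692560196), 43.236167907714844) ((0.5903550386428833, -0.34664100408554077), 0.028468627482652664) 302
mouse ((0.4816831648349762, -0.3606133460998535), (0.0603085421025753, 0.15244200825691223), 84.21044921875)
case rim ((0.5957671403884888, 0.09480516612529755), (0.21327409148216248, 0.1893833428621292), 79.98361206054688) 0.06360550745775188
lid [0.6181 0.2303 0.17  ] [ 0.1586  0.9235 -0.3494] [0.718  0.2805 0.2654] [0.5215 0.1774 0.08  ]
scene0 312.37283972489826 195.7268908799524
desk z 0.0019385165456124401
tin z 0.033321642959343215 ((0.5596684217453003, -0.18568700551986694), (0.17808836698532104, 0.051092326641082764), 16.640689849853516) 552
jar z 0.05079484620001961 ((0.5911313891410828, -0.3439188301563263), (0.05461481958627701, 0.053403306752443314), 69.40007781982422) ((0.5905498266220093, -0.3419719636440277), 0.03051871992647648) 180
mouse ((0.4689022898674011, -0.3536699712276459), (0.059094030410051346, 0.10734453797340393), 84.88294219970703)
case rim ((0.596839964389801, 0.09637727588415146), (0.19855080544948578, 0.19984044134616852), 81.81505584716797) 0.0647576566500866
lid [0.6374 0.2309 0.1792] [-0.1489 -0.9301  0.3359] [0.7224 0.2823 0.2674] [0.5206 0.183  0.0801]
```

View pics/top_scene0.png

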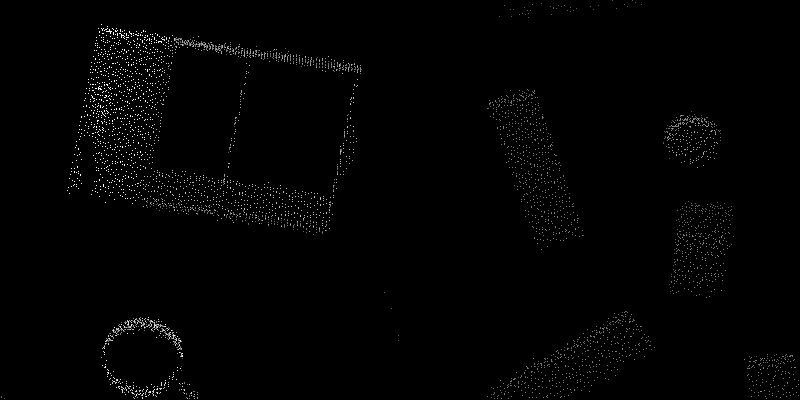

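```bash
python3 - <<'E'
from h import *
np.set_printoptions(precision=4,suppress=True)
o=ctrl.get_obs(); Rt=R.from_euler('xyz',o['eef_rot']).as_matrix(); print('tool axes cols\n',Rt)
c=load('wrist0');Rm=cv2.Rodrigues(np.array(c['rvec'],float))[0];cp=-Rm.T@np.array(c['tvec']).reshape(3); print('cam in tool',Rt.T@(cp-o['ee_pos']))
from scipy.optimize import minimize
for n in ('side0','scene0'):
    p=cloud(load(n))
    r=sel(p,.45,.75,-.03,.26,.0605,.068)
    # split edges: iterate with guess
    cen=np.array([.595,.093]);yaw=np.radians(-10)
    for it in range(5):
        M=np.array([[np.cos(yaw),np.sin(yaw)],[-np.sin(yaw),np.cos(yaw)]])
        q=(r[:,:2]-cen)@M.T
        a=q[(abs(q[:,1]+93)<8e-3)|(abs(q[:,1]+.093)<.006)&(abs(q[:,0])<.08)]
        b=q[(abs(q[:,0]-.092)<.006)&(abs(q[:,1])<.08)]
        f=q[(q[:,0]<-.07)&(q[:,0]>-.11)&(abs(q[:,1])<.08)]
        ka=np.polyfit(a[:,0],a[:,1],1); kb=np.polyfit(b[:,1],b[:,0],1)
        yaw+= (ka[0]-kb[0])/2*.7
        dy=np.median(a[:,1])+.093; dx=np.median(b[:,0])-.092
        cen=cen+M.T@np.array([dx,dy])
    d=q[(q[:,0]<-.02)&(abs(q[:,1])<.085)]
    print(n,cen,np.degrees(yaw),ka,kb,len(a),len(b),'deck x range',np.percentile(d[:,0],[1,50,99]))
    dv=sel(p,.45,.75,-.03,.26,.052,.0605); q=(dv[:,:2]-cen)@M.T; e=q[(abs(q[:,1]-.017)<.01)&(q[:,0]>-.04)&(q[:,0]<.08)]; print('div y',np.median(e[:,1]),len(e))
E
```

```text
tool axes cols
 [[-0.0003 -0.9483  0.3173]
 [-0.0007  0.3173  0.9483]
 [-1.      0.0001 -0.0008]]
cam in tool [-0.1781  0.0816 -0.0002]
side0 [0.5955 0.0952] -10.183417163546919 [-0.0064 -0.0926] [-0.005   0.0919] 93 45 deck x range [-0.0936 -0.0737 -0.0538]
div y 0.01613518386910047 82
scene0 [0.5969 0.0989] -10.629559783601067 [-0.0079 -0.0928] [-0.0028  0.0919] 48 105 deck x range [-0.0968 -0.0729 -0.0521]
div y 0.016428053001516237 27
```

```bash
cat >> h.py <<'E'
def mv(x,y,z,ang):
    o=ctrl.get_obs(); Rt=R.from_euler('xyz',o['eef_rot']).as_matrix()
    d=Rt.T@(np.array([x,y,z])-o['ee_pos'])*1000
    a0=np.degrees(np.arctan2(Rt[1,2],Rt[0,2]))
    r=((a0-ang+180)%360)-180
    print('t',round(o['time_s'],2),'cur',o['ee_pos'].round(4),'ang',round(a0,2),'q',o['qpos'].round(2),'F',o['force'].round(1),'w',round(o['grip_width'],4),'-> d',d.round(1),'roll',round(r,1))
CC=np.array([.596,.097]);CY=np.radians(-10.3)
def case(x,y): return CC+np.array([x*np.cos(CY)-y*np.sin(CY),x*np.sin(CY)+y*np.cos(CY)])
E
python3 -c "
from h import *
mv(.6019,-.174,.2,106.85)"
```

```text
t 0.15 cur [0.1744 0.5214 0.205 ] ang 71.5 q [ 1.18  0.3   1.52  0.    1.32 -0.07] F [-0.3  0.7 -0.2] w 0.0939 -> d [   5.4 -626.  -523.9] roll -35.3
```

Emit:
servo_tool --motion '[5, -626, -524, -35, 5, -626, -524, -35, 5, -626, -524, -35, 5, -626, -524, -35, 5, -626, -524, -35, 5, -626, -524, -35, 5, -626, -524, -35, 5, -626, -524, -35, 5, -626, -524, -35, 5, -626, -524, -35, 5, -626, -524, -35, 5, -626, -524, -35, 5, -626, -524, -35, 5, -626, -524, -35, 5, -626, -524, -35, 5, -626, -524, -35, 5, -626, -524, -35]' --gripper 1 --force 8

```text
time_s: 2.28
ee_pos: [0.6017, -0.1729, 0.2009]
eef_rot: [-2.055, 1.57, -0.195]
force: [-0.4, -0.2, 0.2]
grip_width: 0.0941
```

```bash
python3 - <<'E'
from h import *
np.set_printoptions(precision=4,suppress=True)
c=shot('wrist','wrist1'); p=cloud(c)
t=sel(p,.43,.69,-.28,-.09,.024,.05); print('tin z',np.median(t[:,2]),cv2.minAreaRect(t[:,:2].astype(np.float32)),len(t))
j=sel(p,.53,.64,-.40,-.29,.043,.07); print('jar',len(j), cv2.minEnclosingCircle(j[:,:2].astype(np.float32)) if len(j) else 0)
d=sel(p,.4,.7,-.3,-.05,-.02,.02); print('desk z',np.median(d[:,2]))
mv(.6019,-.174,.005,106.85)
E
```

```text
tin z 0.030800077522833903 ((0.557011067867279, -0.1895478516817093), (0.16919298470020294, 0.05024290829896927), 17.07246208190918) 5794
jar 1773 ((0.5899233818054199, -0.3475159704685211), 0.026678038761019707)
desk z -0.0011216369108838537
t 2.33 cur [ 0.6018 -0.173   0.2009] ang 106.57 q [-0.34  0.47  1.29  0.    1.38 -2.2 ] F [-0.4 -0.   0.4] w 0.0941 -> d [195.9   0.2  -0.9] roll -0.3
```

View pics/wrist1.png

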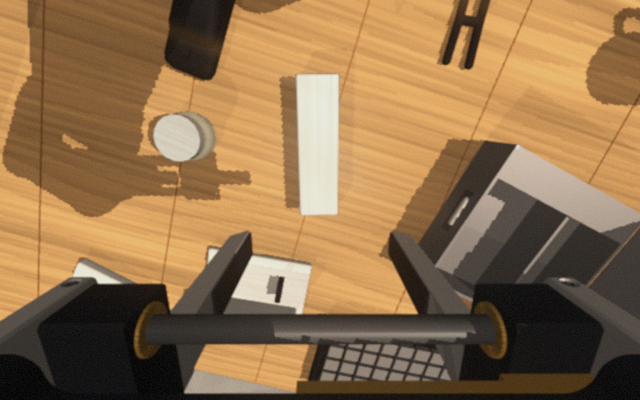

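Emit:
servo_tool --motion '[62, 2, -2, 0, 124, 2, -2, 0, 180, 2, -2, 0, 195, 2, -2, 0, 195, 2, -2, 0]'

```text
time_s: 2.95
ee_pos: [0.601, -0.1763, 0.0063]
eef_rot: [-2.16, 1.57, -0.301]
force: [0.4, -1.0, 1.2]
grip_width: 0.094
```

Emit:
servo_tool --motion '[0, 0, 0, 0, 0, 0, 0, 0, 0, 0, 0, 0, 0, 0, 0, 0, 0, 0, 0, 0, 0, 0, 0, 0]' --gripper 0.4 --force 8

```text
time_s: 3.7
ee_pos: [0.6006, -0.1764, 0.0056]
eef_rot: [-2.61, 1.571, -0.751]
force: [-1.3, 0.7, 3.1]
grip_width: 0.0497
```

Emit:
servo_tool --motion '[-8, 3, 0, 0, -16, 6, 0, 0, -25, 9, 0, 0, -34, 13, 0, 0, -42, 16, 0, 0, -50, 19, 0, 0, -58, 23, 0, 0, -58, 23, 0, 0]'

```text
time_s: 4.7
ee_pos: [0.5786, -0.1831, 0.0642]
eef_rot: [-2.229, 1.57, -0.371]
force: [0.2, -0.2, -3.1]
grip_width: 0.0501
```

```bash
python3 - <<'E'
from h import *
c=shot('side','s2'); im=cv2.imread('pics/s2.png')[150:330,250:490]; cv2.imwrite('pics/s2c.png',cv2.resize(im,None,fx=3.2,fy=3.2,interpolation=cv2.INTER_CUBIC))
mv(.6019,-.174,.005,106.85)
E
```

```text
t 4.75 cur [ 0.5785 -0.183   0.0637] ang 106.5 q [-0.37  0.57  1.49  0.    1.09 -2.23] F [ 0.6 -0.6 -0.9] w 0.0499 -> d [ 58.7 -25.    2. ] roll -0.4
```

View pics/s2c.png

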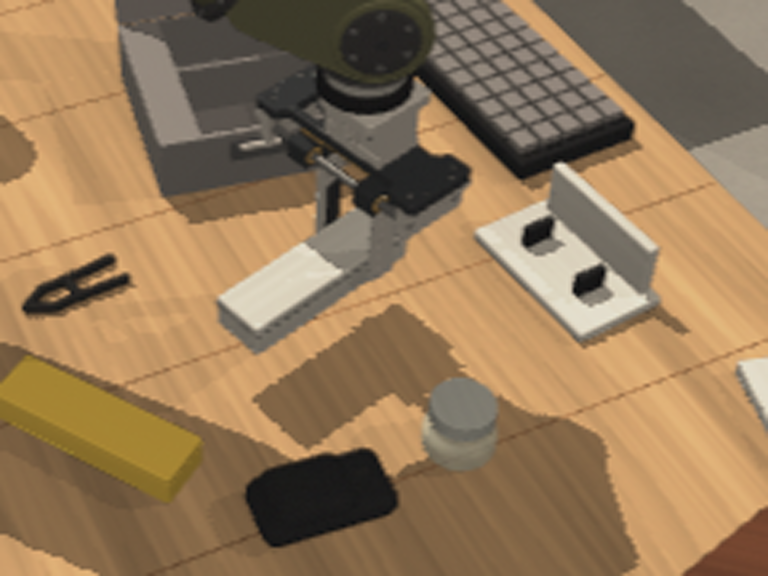

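```bash
cat >> h.py <<'E'
def tilt(n,fn,ang):
    # top face of tin on -axis side relative to TCP
    c=shot(n,fn); p=cloud(c); e=ctrl.get_obs()['ee_pos']; a=np.radians(ang-90)
    s=(p[:,:2]-e[:2])@[np.cos(a),np.sin(a)]; l=(p[:,:2]-e[:2])@[-np.sin(a),np.cos(a)]
    m=(abs(l)<.02)&(s<-.02)&(s>-.16)&(p[:,2]>.008)&(p[:,2]<e[2]+.07)
    for lo in np.arange(-.16,-.02,.02):
        k=m&(s>=lo)&(s<lo+.02)
        if k.sum()>5: print(round(lo+.01,3),k.sum(),np.percentile(p[k,2],[10,50,90]).round(4), 'rel tcp z')
E
python3 -c "
from h import *
tilt('side','s3',106.5)"
```

```text
-0.13 115 [0.0614 0.0784 0.0882] rel tcp z
-0.11 94 [0.0842 0.0877 0.0897] rel tcp z
-0.09 90 [0.0856 0.0881 0.0903] rel tcp z
-0.07 84 [0.0861 0.089  0.0912] rel tcp z
-0.05 80 [0.0867 0.0886 0.0907] rel tcp z
-0.03 83 [0.0865 0.0889 0.0916] rel tcp z
```

Emit:
servo_tool --motion '[0, 0, 0, 0, 0, 0, 0, 0, 0, 0, 0, 0]' --force 3

```text
time_s: 5.18
ee_pos: [0.5785, -0.1829, 0.0633]
eef_rot: [0.817, 1.571, 2.676]
force: [0.1, -0.7, -1.7]
grip_width: 0.05
```

```bash
python3 -c "
from h import *
tilt('side','s4',106.5)"
```

```text
-0.13 7 [0.0282 0.0303 0.034 ] rel tcp z
-0.11 121 [0.0265 0.0335 0.0386] rel tcp z
-0.09 116 [0.038  0.0441 0.0488] rel tcp z
-0.07 116 [0.049  0.0537 0.0592] rel tcp z
-0.05 109 [0.0584 0.0638 0.0695] rel tcp z
-0.03 105 [0.0684 0.0736 0.0778] rel tcp z
```

```bash
python3 -c "
from h import *
x,y=case(.075,-.038); mv(x,y,.17,79.7)"
```

```text
t 5.22 cur [ 0.5785 -0.1829  0.0633] ang 106.51 q [-0.37  0.57  1.49 -0.    1.09 -2.23] F [-0.2  0.2 -1.8] w 0.05 -> d [-106.7 -146.1  195.7] roll 26.8
```

Emit:
servo_tool --motion '[0, 0, 0, 0, 0, 0, 0, 0, -15, 0, 0, 0, -45, 0, 0, 0, -90, -10, 15, 0, -107, -40, 55, 7, -107, -70, 95, 14, -107, -100, 135, 21, -107, -130, 174, 27, -107, -146, 196, 27, -107, -146, 196, 27]' --force 25

```text
time_s: 6.6
ee_pos: [0.6631, 0.0481, 0.1712]
eef_rot: [-1.307, 1.57, 0.083]
force: [-0.5, -0.6, -1.4]
grip_width: 0.0499
```

```bash
python3 - <<'E'
from h import *
np.set_printoptions(precision=4,suppress=True)
tilt('side','s5',79.7)
c=shot('wrist','wrist2'); p=cloud(c)
r=sel(p,.45,.75,-.03,.26,.0585,.068)
for cen0 in [np.array([.596,.096])]:
    cen=cen0;yaw=np.radians(-10.3)
    M=np.array([[np.cos(yaw),np.sin(yaw)],[-np.sin(yaw),np.cos(yaw)]])
    q=(r[:,:2]-cen)@M.T
    im=np.zeros((500,500),np.uint8)
    for a,b in q:
        u,v=int(250+a*2000),int(250-b*2000)
        if 0<=u<500 and 0<=v<500: im[v,u]=255
    cv2.imwrite('pics/rim2.png',im)
mv(.6,0,.17,79.7)
E
```

```text
-0.15 54 [0.0605 0.0634 0.0657] rel tcp z
-0.13 40 [0.0615 0.0649 0.0749] rel tcp z
-0.11 73 [0.1353 0.1413 0.1463] rel tcp z
-0.09 80 [0.1366 0.1511 0.1556] rel tcp z
-0.07 76 [0.1539 0.1608 0.1657] rel tcp z
-0.05 73 [0.1664 0.1712 0.176 ] rel tcp z
-0.03 79 [0.1735 0.1803 0.1858] rel tcp z
t 6.7 cur [0.6627 0.0459 0.1711] ang 79.51 q [ 0.01  0.58  1.2  -0.    1.36 -1.37] F [ 0.4 -0.9 -1.9] w 0.0499 -> d [  1.   53.3 -56.5] roll -0.2
```

View pics/wrist2.png

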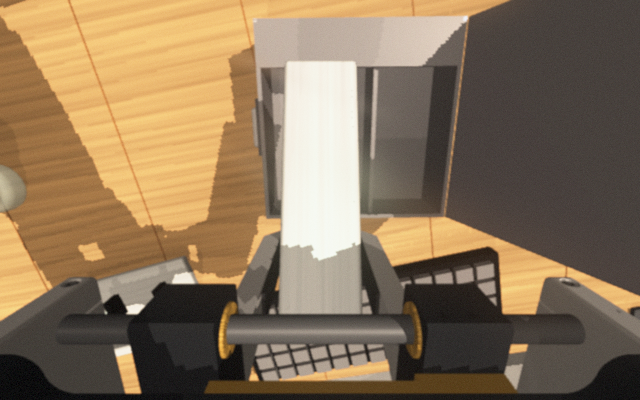

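View pics/rim2.png

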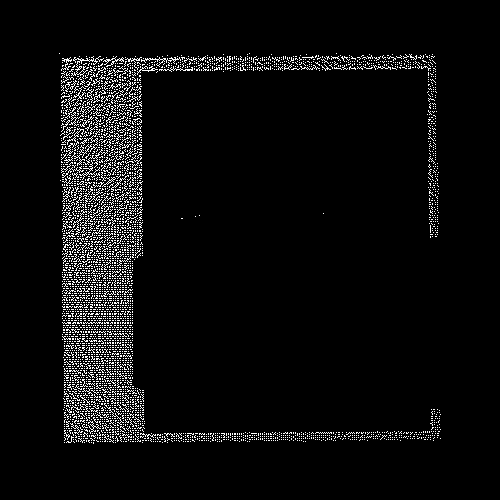

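View pics/s5.png

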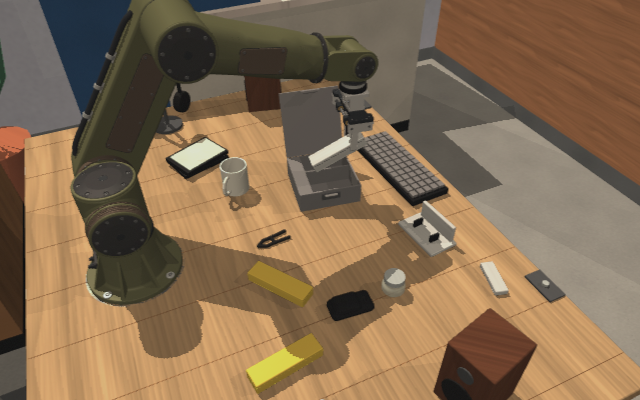

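```bash
sed -i 's/CC=np.array(\[.596,.097\]);CY=np.radians(-10.3)/CC=np.array([.596,.0965]);CY=np.radians(-10.0)/' h.py; python3 -c "
from h import *
x,y=case(.075,-.038); mv(x,y,.085,80)
x,y=case(.033,-.038); mv(x,y,.068,80)"
```

```text
t 6.7 cur [0.6627 0.0459 0.1711] ang 79.51 q [ 0.01  0.58  1.2  -0.    1.36 -1.37] F [ 0.4 -0.9 -1.9] w 0.0499 -> d [86.1 -0.5  0.3] roll -0.5
t 6.7 cur [0.6627 0.0459 0.1711] ang 79.51 q [ 0.01  0.58  1.2  -0.    1.36 -1.37] F [ 0.4 -0.9 -1.9] w 0.0499 -> d [ 1.03e+02  4.15e+01 -1.00e-01] roll -0.5
```

Emit:
servo_tool --motion '[25, 0, 0, -0.5, 55, 0, 0, -0.5, 86, 0, 0, -0.5, 86, 0, 0, -0.5, 91, 12, 0, -0.5, 96, 24, 0, -0.5, 100, 34, 0, -0.5, 103, 41, 0, -0.5, 103, 41, 0, -0.5]'

```text
time_s: 7.82
ee_pos: [0.6224, 0.0539, 0.0679]
eef_rot: [-1.458, 1.571, -0.062]
force: [0.5, 0.5, -2.2]
grip_width: 0.0495
```

```bash
python3 - <<'E'
from h import *
tilt('side','s6',80)
x,y=case(.045,-.038); mv(x,y,.0105,80)
im=cv2.imread('pics/s6.png')[70:230,250:420]; cv2.imwrite('pics/s6c.png',cv2.resize(im,None,fx=4,fy=3.7,interpolation=cv2.INTER_CUBIC))
E
```

```text
-0.13 56 [0.0198 0.0527 0.0664] rel tcp z
-0.11 53 [0.061  0.064  0.0667] rel tcp z
-0.09 46 [0.0508 0.0628 0.0656] rel tcp z
-0.07 68 [0.0543 0.0583 0.0641] rel tcp z
-0.05 65 [0.0642 0.068  0.0737] rel tcp z
-0.03 65 [0.0722 0.0784 0.0829] rel tcp z
t 7.88 cur [0.6227 0.0538 0.0679] ang 80.01 q [ 0.03  0.6   1.42 -0.    1.12 -1.37] F [-0.4 -0.3 -0.6] w 0.0497 -> d [ 57.4 -11.2  -0.6] roll 0.0
```

View pics/s6c.png

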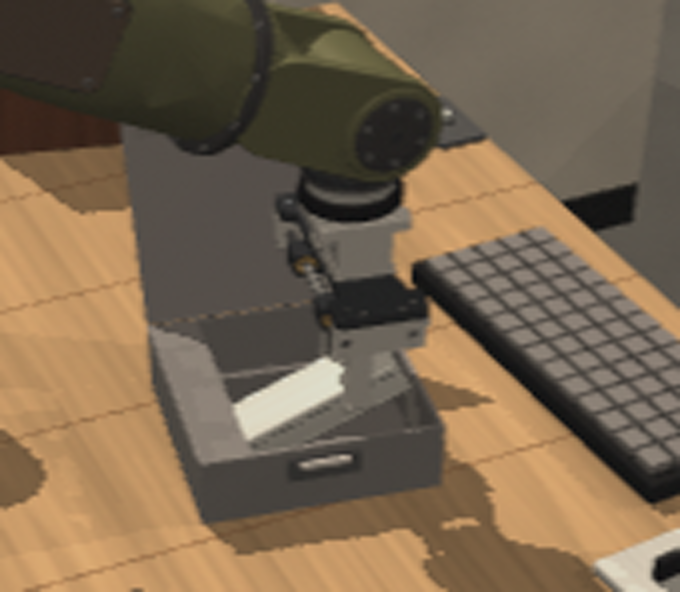

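Emit:
servo_tool --motion '[0, 0, 0, 0, 6, -1, 0, 0, 12, -3, 0, 0, 18, -5, 0, 0, 24, -6, 0, 0, 30, -8, 0, 0, 36, -9, 0, 0, 41, -10, 0, 0, 46, -10, 0, 0, 46, -10, 0, 0]' --force 3

```text
time_s: 9.12
ee_pos: [0.632, 0.0522, 0.021]
eef_rot: [1.753, 1.57, -3.133]
force: [0.2, 0.6, -1.2]
grip_width: 0.0497
```

```bash
python3 - <<'E'
from h import *
tilt('side','s7',80)
x,y=case(.045,-.038); mv(x,y,.0105,80)
im=cv2.imread('pics/s7.png')[70:230,250:420]; cv2.imwrite('pics/s7c.png',cv2.resize(im,None,fx=4,fy=3.7,interpolation=cv2.INTER_CUBIC))
E
```

```text
-0.13 79 [0.0223 0.0618 0.066 ] rel tcp z
-0.11 59 [0.0611 0.0636 0.0675] rel tcp z
-0.09 35 [0.0362 0.0382 0.0626] rel tcp z
-0.07 55 [0.0367 0.0394 0.0422] rel tcp z
-0.05 57 [0.0376 0.0407 0.0427] rel tcp z
-0.03 58 [0.0394 0.0422 0.0447] rel tcp z
t 9.18 cur [0.6322 0.0522 0.0213] ang 80.0 q [ 0.02  0.68  1.42  0.    1.05 -1.37] F [ 0.7  1.  -0.9] w 0.0498 -> d [10.8 -1.7 -0.6] roll 0.0
```

View pics/s7c.png

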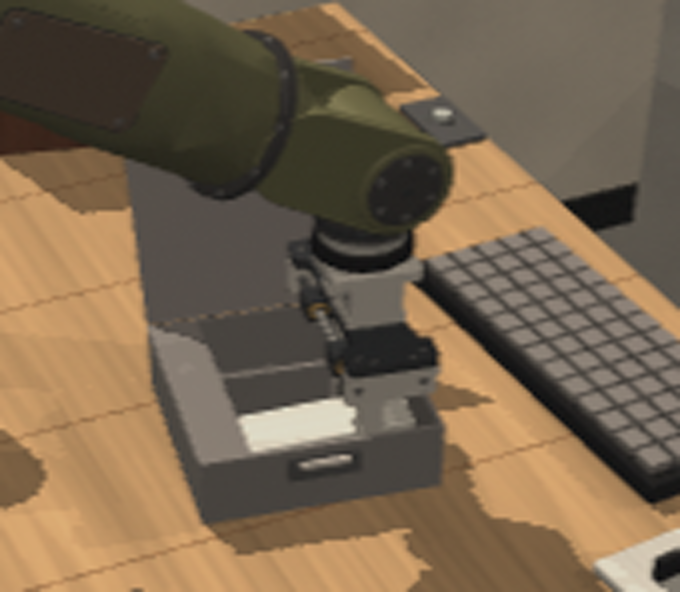

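Emit:
servo_tool --motion '[5, -1, 0, 0, 9, -1, 0, 0, 9, -1, 0, 0]'

```text
time_s: 9.55
ee_pos: [0.6332, 0.052, 0.0122]
eef_rot: [1.72, 1.57, 3.116]
force: [0.5, -0.3, -0.5]
grip_width: 0.0501
```

Emit:
servo_tool --motion '[0, 0, 0, 0, 0, 0, 0, 0, 0, 0, 0, 0, -15, 0, 0, 0, -50, 0, 0, 0, -100, 0, 0, 0, -150, 0, 0, 0, -170, 0, 0, 0]' --gripper 0.66

```text
time_s: 10.55
ee_pos: [0.6341, 0.0521, 0.1872]
eef_rot: [-1.366, 1.565, 0.03]
force: [-0.3, 1.3, -1.0]
grip_width: 0.0618
```

```bash
python3 - <<'E'
from h import *
c=shot('wrist','wrist3'); p=cloud(c)
q=p.copy(); M=np.array([[np.cos(CY),np.sin(CY)],[-np.sin(CY),np.cos(CY)]]); q[:,:2]=(p[:,:2]-CC)@M.T
for x0 in np.arange(-.05,.1,.02):
    k=sel(q,x0,x0+.02,-.055,-.02,0,.06); print(round(x0+.01,3),len(k),np.percentile(k[:,2],[10,50,90]).round(4) if len(k) else '')
t=sel(q,-.05,.1,-.091,.015,.024,.05); print(cv2.minAreaRect(t[:,:2].astype(np.float32)))
mv(.5905,-.3465,.2,156.7)
E
```

```text
-0.04 596 [0.0339 0.0348 0.0358]
-0.02 557 [0.034  0.0349 0.0359]
-0.0 510 [0.0339 0.0349 0.0359]
0.02 505 [0.034  0.0349 0.0358]
0.04 473 [0.034  0.0348 0.0358]
0.06 453 [0.0339 0.0348 0.0357]
0.08 363 [0.0337 0.0347 0.0359]
0.1 306 [0.0231 0.0409 0.0566]
((0.020569536834955215, -0.03834899514913559), (0.1408395767211914, 0.10543689131736755), 0.12984246015548706)
t 10.6 cur [0.6345 0.0521 0.1887] ang 80.01 q [ 0.02  0.5   1.28  0.    1.35 -1.37] F [-0.1  0.2  1.8] w 0.0616 -> d [ -11.7  -25.9 -400.2] roll -76.7
```

View pics/wrist3.png

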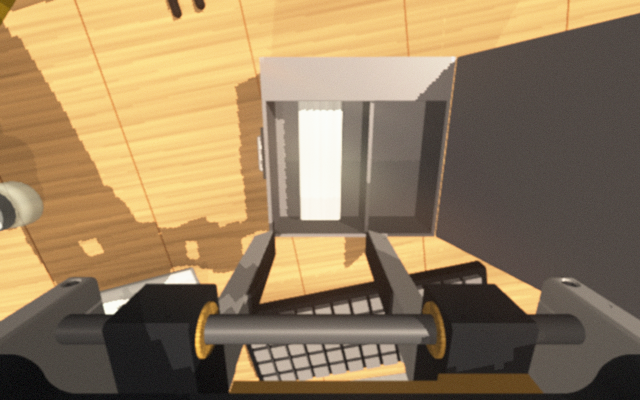

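```bash
python3 - <<'E'
from h import *
p=cloud(load('s7')); k=sel(p,.35,.8,-.7,-.3,.07,.3); print(len(k),k.min(0),k.max(0))
for n in ('wrist3','wrist1'):
    q=cloud(load(n)); j=sel(q,.53,.64,-.40,-.29,.043,.07); print(len(j), j.mean(0) if len(j) else 0,j.min(0),j.max(0))
mv(.5905,-.347,.19,90)
mv(.5905,-.347,.017,90)
E
```

```text
4501 [ 0.52216119 -0.69992193  0.07005491] [ 0.6774067  -0.5926599   0.19473678]
204 [ 0.5989901  -0.32492527  0.0467706 ] [ 0.58080124 -0.33775525  0.04301623] [ 0.61490787 -0.32008804  0.05088121]
1773 [ 0.58900394 -0.34658867  0.0488898 ] [ 0.56374049 -0.37406127  0.04306375] [ 0.61613934 -0.32106587  0.0517046 ]
t 10.6 cur [0.6345 0.0521 0.1887] ang 80.01 q [ 0.02  0.5   1.28  0.    1.35 -1.37] F [-0.1  0.2  1.8] w 0.0616 -> d [  -1.7  -25.9 -400.7] roll -10.0
t 10.6 cur [0.6345 0.0521 0.1887] ang 80.01 q [ 0.02  0.5   1.28  0.    1.35 -1.37] F [-0.1  0.2  1.8] w 0.0616 -> d [ 171.3  -24.7 -400.9] roll -10.0
```

Emit:
servo_tool --motion '[-2, -26, -401, -10, -2, -26, -401, -10, -2, -26, -401, -10, -2, -26, -401, -10, -2, -26, -401, -10, -2, -26, -401, -10, -2, -26, -401, -10, -2, -26, -401, -10, -2, -26, -401, -10]' --gripper 1

```text
time_s: 11.72
ee_pos: [0.5895, -0.3465, 0.1844]
eef_rot: [0.35, 1.57, 1.922]
force: [-0.4, -0.1, -0.1]
grip_width: 0.0937
```

```bash
python3 - <<'E'
from h import *
c=shot('wrist','wrist4'); q=cloud(c); j=sel(q,.53,.64,-.40,-.29,.043,.07); print(len(j), j.mean(0),j.min(0),j.max(0),cv2.minEnclosingCircle(j[:,:2].astype(np.float32)))
mv(.5895,-.3475,.017,90)
E
```

```text
1628 [ 0.58900237 -0.34766302  0.04876534] [ 0.56376576 -0.37375505  0.04313986] [ 0.61609641 -0.3217221   0.05077652] ((0.5899739265441895, -0.3477473855018616), 0.026716623455286026)
t 11.78 cur [ 0.5897 -0.3462  0.1846] ang 90.07 q [-0.58  0.62  1.11  0.    1.41 -2.16] F [ 0.1 -0.8 -0.3] w 0.094 -> d [167.6   0.2  -1.4] roll 0.1
```

View pics/wrist4.png

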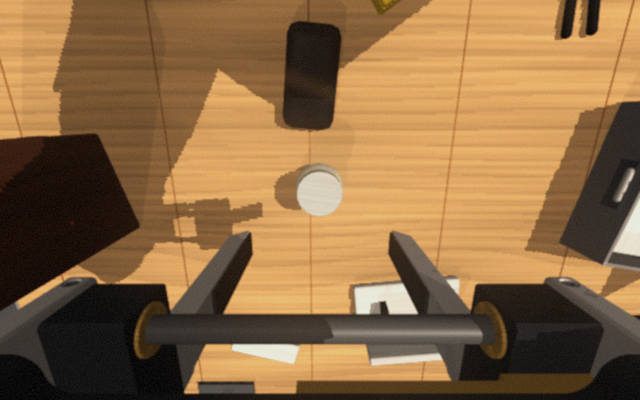

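The jar (320,190) is centred between the fingers, and the mouse (312,75) is clear. Descending.

Emit:
servo_tool --motion '[60, 0, -1, 0, 115, 0, -1, 0, 155, 0, -1, 0, 167, 0, -1, 0, 167, 0, -1, 0]'

```text
time_s: 12.4
ee_pos: [0.5899, -0.3479, 0.0182]
eef_rot: [-2.126, 1.57, -0.555]
force: [0.4, -0.3, 1.1]
grip_width: 0.094
```

Emit:
servo_tool --motion '[0, 0, 0, 0, 0, 0, 0, 0, 0, 0, 0, 0, 0, 0, 0, 0, 0, 0, 0, 0]' --gripper 0.4 --force 15

```text
time_s: 13.02
ee_pos: [0.5894, -0.3484, 0.0178]
eef_rot: [-1.891, 1.57, -0.32]
force: [-0.8, 0.8, 2.5]
grip_width: 0.0575
```

```bash
python3 - <<'E'
from h import *
x,y=case(.018,.055); print(x,y,np.degrees(np.arctan2(y,x)));mv(x,y,.16,157)
E
```

```text
0.6232771893259009 0.1475387592176667 13.317609111889473
t 13.03 cur [ 0.5894 -0.3484  0.0178] ang 90.01 q [-0.59  0.78  1.24  0.    1.12 -2.16] F [-0.8  0.8  2.5] w 0.0575 -> d [-142.3  -33.9  496. ] roll -67.0
```

Emit:
servo_tool --motion '[-20, 0, 0, 0, -60, 0, 0, 0, -110, 0, 20, -3, -142, -5, 60, -10, -142, -8, 110, -18, -142, -11, 160, -27, -142, -14, 210, -36, -142, -18, 260, -45, -142, -22, 310, -54, -142, -26, 360, -62, -142, -30, 420, -67, -142, -34, 470, -67, -142, -34, 496, -67, -142, -34, 496, -67]'

```text
time_s: 14.78
ee_pos: [0.6228, 0.1501, 0.1597]
eef_rot: [2.197, 1.567, -1.35]
force: [0.6, -0.1, -1.7]
grip_width: 0.0576
```

```bash
python3 - <<'E'
from h import *
c=shot('wrist','wrist5');shot('side','s8')
x,y=case(.018,.055); mv(x,y,.024,157)
E
```

```text
t 14.88 cur [0.6228 0.1489 0.1596] ang 156.64 q [ 0.18  0.54  1.29 -0.    1.31 -2.55] F [-0.8 -0.2 -2.4] w 0.0573 -> d [135.6   0.6  -0.7] roll -0.4
```

View pics/wrist5.png

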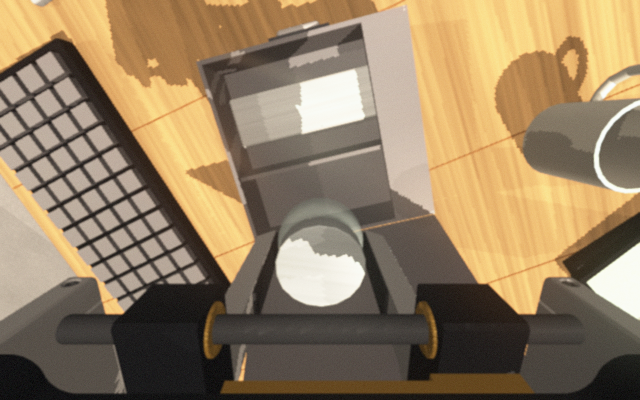

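View pics/s8.png

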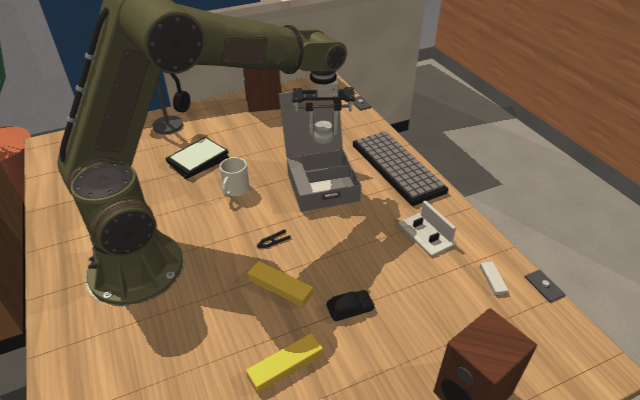

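Emit:
servo_tool --motion '[30, 2, -1, 1, 60, 2, -1, 1, 85, 2, -1, 1, 105, 2, -1, 1, 115, 2, -1, 1, 115, 2, -1, 1]'

```text
time_s: 15.62
ee_pos: [0.623, 0.1473, 0.0443]
eef_rot: [2.029, 1.568, -1.537]
force: [0.1, 0.3, -2.6]
grip_width: 0.0575
```

```bash
python3 - <<'E'
from h import *
shot('side','s9');shot('scene','sc9')
im=cv2.imread('pics/s9.png')[70:230,240:410]; cv2.imwrite('pics/s9c.png',cv2.resize(im,None,fx=4,fy=3.7,interpolation=cv2.INTER_CUBIC))
im=cv2.imread('pics/sc9.png')[140:270,290:430]; cv2.imwrite('pics/sc9c.png',cv2.resize(im,None,fx=5,fy=4.5,interpolation=cv2.INTER_CUBIC))
x,y=case(.018,.053); mv(x,y,.023,156);print(ctrl.get_obs()['qpos'])
E
```

```text
t 15.72 cur [0.6235 0.1476 0.0454] ang 155.73 q [ 0.18  0.66  1.39 -0.    1.1  -2.54] F [ 0.3  0.3 -2.8] w 0.0574 -> d [22.4  2.  -0.2] roll -0.3
[ 0.17657872  0.65913166  1.38533122 -0.00357457  1.09574766 -2.53975917]
```

View pics/s9c.png

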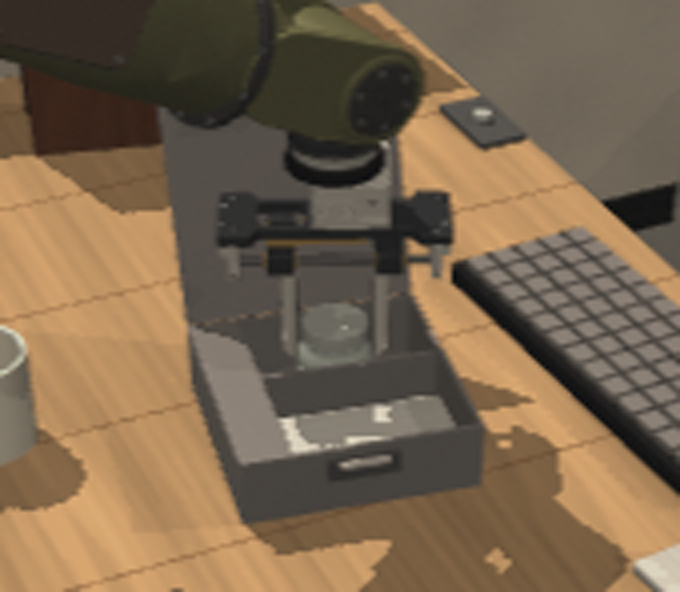

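View pics/sc9c.png

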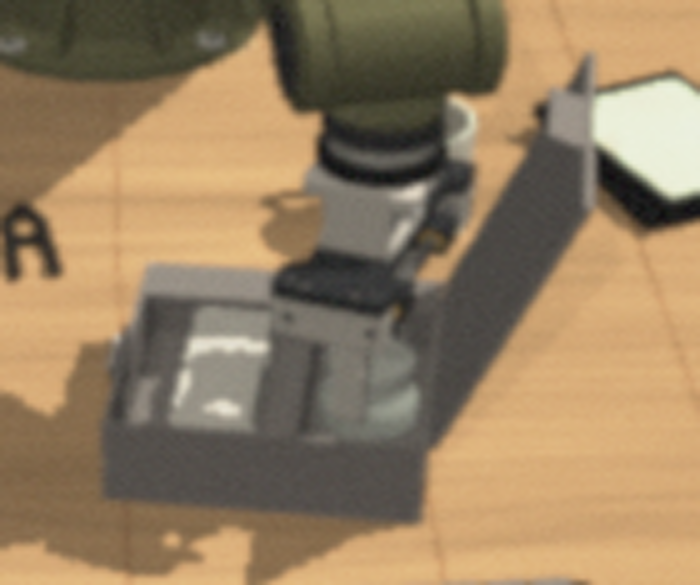

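Emit:
servo_tool --motion '[8, 2, 0, 0, 16, 2, 0, 0, 19, 2, 0, 0, 21, 2, 0, 0, 21, 2, 0, 0]'

```text
time_s: 16.35
ee_pos: [0.6222, 0.1457, 0.0234]
eef_rot: [2.152, 1.568, -1.413]
force: [0.8, -0.4, -2.4]
grip_width: 0.0578
```

```bash
python3 - <<'E'
from h import *
x,y=case(.018,.053); mv(x,y,.023,156);print(ctrl.get_obs()['force'])
E
```

```text
t 16.35 cur [0.6222 0.1457 0.0234] ang 155.74 q [ 0.17  0.69  1.4  -0.    1.06 -2.54] F [ 0.8 -0.4 -2.4] w 0.0578 -> d [ 0.4 -0.2 -0.7] roll -0.3
[ 0.78397275 -0.40348183 -2.44974473]
```

Emit:
servo_tool --motion '[1.5, 0, 0, 0, 1.5, 0, 0, 0]'

```text
time_s: 16.6
ee_pos: [0.6222, 0.1457, 0.022]
eef_rot: [2.185, 1.568, -1.38]
force: [-1.0, 0.1, -1.8]
grip_width: 0.0579
```

Emit:
servo_tool --motion '[1.5, 0, 0, 0, 1.5, 0, 0, 0, 1.5, 0, 0, 0, -8, 0, 0, 0, -30, 0, 0, 0, -70, 0, 0, 0, -120, 0, 0, 0, -170, 0, 0, 0, -200, 0, 0, 0, -200, 0, 0, 0]' --gripper 0.78

```text
time_s: 17.85
ee_pos: [0.6228, 0.1465, 0.2251]
eef_rot: [-3.102, 1.565, -0.384]
force: [-0.1, 0.5, -0.7]
grip_width: 0.0734
```

```bash
python3 - <<'E'
from h import *
c=shot('wrist','wrist6'); p=cloud(c)
q=p.copy(); M=np.array([[np.cos(CY),np.sin(CY)],[-np.sin(CY),np.cos(CY)]]); q[:,:2]=(p[:,:2]-CC)@M.T
j=sel(q,-.05,.09,.02,.088,.045,.058); print(len(j),j.mean(0),np.percentile(j[:,2],[5,50,95]),cv2.minEnclosingCircle(j[:,:2].astype(np.float32)))
s=shot('side','s10');p=cloud(s);l=sel(p,.45,.8,.15,.4,.08,.3);cc=l.mean(0);U,S,V=np.linalg.svd(l-cc,full_matrices=False);print('lid',cc,V[2],l.max(0))
im=cv2.imread('pics/s10.png')[70:230,240:410]; cv2.imwrite('pics/s10c.png',cv2.resize(im,None,fx=4,fy=3.7,interpolation=cv2.INTER_CUBIC))
x,y=case(.0,.27); print(x,y);mv(x,y,.30,80)
E
```

```text
1468 [0.02335308 0.05178377 0.0525603 ] [0.05042111 0.05266779 0.05425233] ((0.04587249457836151, 0.053695932030677795), 0.05531157925724983)
lid [0.61366788 0.22732426 0.16887906] [ 0.14551388  0.94793252 -0.28328368] [0.71199343 0.28376814 0.29942429]
0.6428850079700712 0.3623980933132962
t 17.95 cur [0.6218 0.1463 0.2214] ang 155.73 q [ 0.18  0.49  1.22 -0.    1.43 -2.54] F [-0.  -0.8 -1.4] w 0.0733 -> d [ -79.3 -205.5   69.5] roll 75.7
```

View pics/wrist6.png

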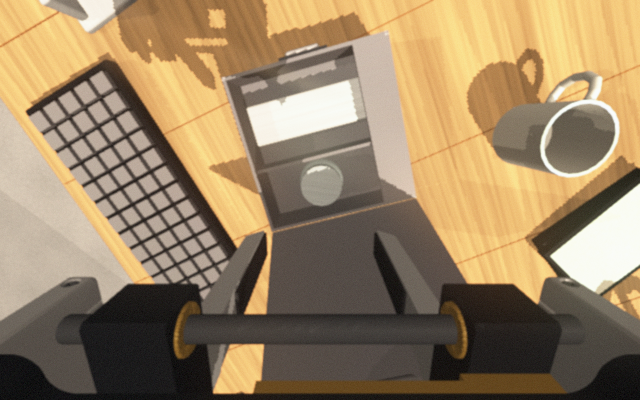

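View pics/s10c.png

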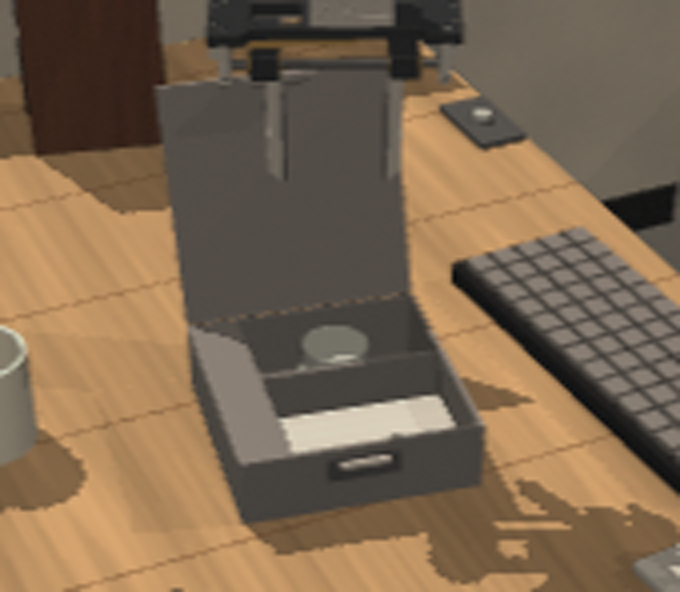

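```bash
python3 - <<'E'
from h import *
x,y=case(.0,.215); print(x,y);mv(x,y,.305,80)
E
```

```text
0.63333435819839 0.3082336668976247
t 17.95 cur [0.6218 0.1463 0.2214] ang 155.73 q [ 0.18  0.49  1.22 -0.    1.43 -2.54] F [-0.  -0.8 -1.4] w 0.0733 -> d [ -84.2 -152.2   55.9] roll 75.7
```

Emit:
servo_tool --motion '[-40, 0, 0, 5, -84, 0, 0, 15, -84, 0, 0, 25, -84, -30, 11, 35, -84, -70, 26, 45, -84, -110, 40, 55, -84, -152, 56, 65, -84, -152, 56, 75, -84, -152, 56, 75.7, -84, -152, 56, 75.7]' --gripper 0 --force 20

```text
time_s: 19.2
ee_pos: [0.6335, 0.3076, 0.3048]
eef_rot: [-3.077, 1.567, -1.677]
force: [0.4, 0.1, 0.8]
grip_width: 0.0004
```

```bash
python3 - <<'E'
from h import *
x,y=case(.0,.215); mv(x,y,.225,80)
shot('scene','sc11');shot('side','s11')
a=cv2.imread('pics/sc11.png')[60:270,280:520]; b=cv2.imread('pics/s11.png')[30:240,200:440]
cv2.imwrite('pics/c11.png',cv2.resize(np.hstack([a,b]),None,fx=1.66,fy=1.66,interpolation=cv2.INTER_CUBIC))
E
```

```text
t 19.2 cur [0.6335 0.3076 0.3048] ang 80.2 q [ 0.4   0.64  0.8  -0.    1.7  -1.  ] F [0.4 0.1 0.8] w 0.0004 -> d [79.8  0.3  0.9] roll 0.2
```

View pics/c11.png

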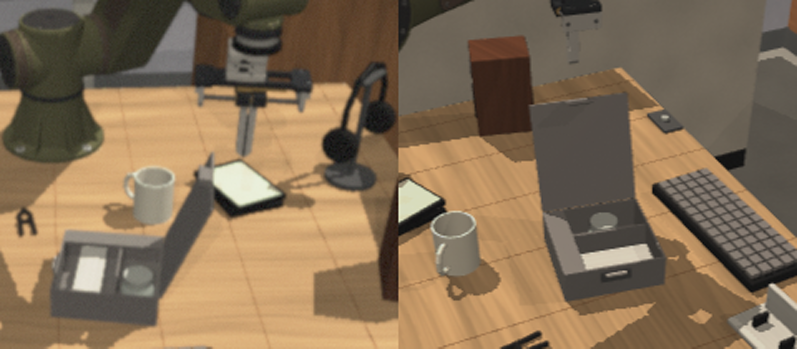

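Emit:
servo_tool --motion '[30, 0, 0, 0, 60, 0, 0, 0, 75, 0, -5, 0, 75, 0, -15, 0, 75, 0, -25, 0, 75, 0, -35, 0, 75, 0, -47, 0, 75, 0, -59, 0, 75, 0, -71, 0, 74, 0, -83, 0, 73, 0, -95, 0, 71, 0, -106, 0, 69, 0, -118, 0, 67, 0, -130, 0, 65, 0, -140, 0, 61, 0, -150, 0, 61, 0, -150, 0]'

```text
time_s: 21.42
ee_pos: [0.6077, 0.1594, 0.2456]
eef_rot: [-2.568, 1.567, -1.172]
force: [0.8, -0.4, -0.0]
grip_width: 0.0006
```

```bash
python3 - <<'E'
from h import *
x,y=case(.0,.065); mv(x,y,.244,80)
shot('scene','sc12');shot('side','s12')
a=cv2.imread('pics/sc12.png')[60:270,280:520]; b=cv2.imread('pics/s12.png')[30:240,200:440]
cv2.imwrite('pics/c12.png',cv2.resize(np.hstack([a,b]),None,fx=1.66,fy=1.66,interpolation=cv2.INTER_CUBIC))
E
```

```text
t 21.43 cur [0.6077 0.1594 0.2456] ang 79.98 q [ 0.2   0.45  1.22 -0.    1.47 -1.2 ] F [ 0.8 -0.4 -0. ] w 0.0006 -> d [1.6 0.6 1.1] roll -0.0
```

View pics/c12.png

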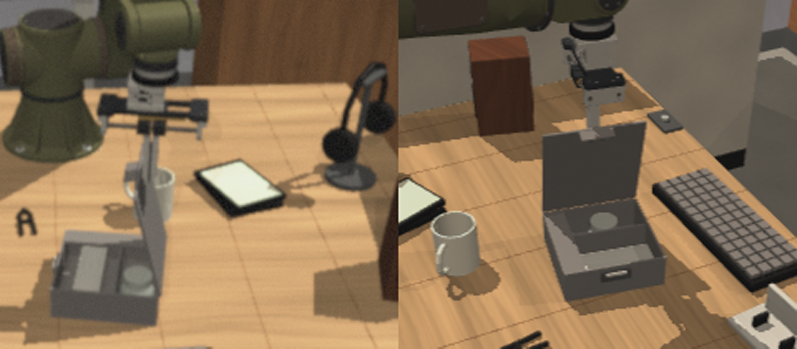

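Emit:
servo_tool --motion '[4, 0, -11, 0, 8, 0, -22, 0, 12, 0, -34, 0, 17, 0, -45, 0, 23, 0, -55, 0, 30, 0, -65, 0, 37, 0, -75, 0, 45, 0, -84, 0, 54, 0, -92, 0, 63, 0, -100, 0, 72, 0, -108, 0, 82, 0, -115, 0, 93, 0, -121, 0, 104, 0, -126, 0, 115, 0, -131, 0, 126, 0, -135, 0, 137, 0, -139, 0, 149, 0, -142, 0, 149, 0, -142, 0]'

```text
time_s: 23.9
ee_pos: [0.5825, 0.0197, 0.0952]
eef_rot: [2.948, 1.567, -1.938]
force: [1.0, -0.1, 0.5]
grip_width: 0.0005
```

```bash
python3 - <<'E'
from h import *
x,y=case(.0,-.078); mv(x,y,.082,80)
shot('scene','sc13');shot('side','s13')
a=cv2.imread('pics/sc13.png')[60:270,280:520]; b=cv2.imread('pics/s13.png')[30:240,200:440]
cv2.imwrite('pics/c13.png',cv2.resize(np.hstack([a,b]),None,fx=1.66,fy=1.66,interpolation=cv2.INTER_CUBIC))
E
```

```text
t 23.9 cur [0.5825 0.0197 0.0952] ang 80.02 q [-0.03  0.48  1.54 -0.    1.12 -1.42] F [ 1.  -0.1  0.5] w 0.0005 -> d [13.2  0.1  0. ] roll 0.0
```

View pics/c13.png

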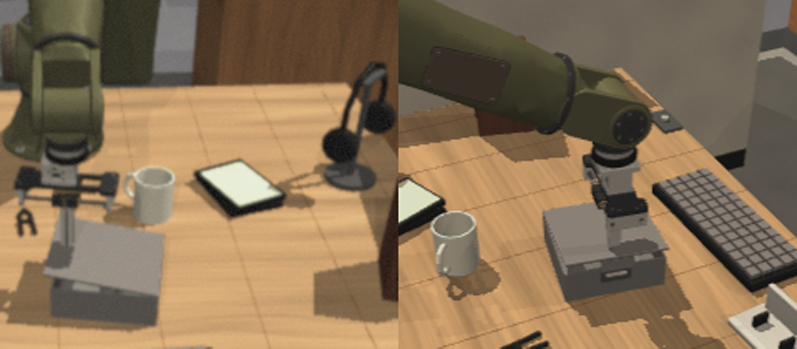

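Emit:
servo_tool --motion '[4, 0, -4, 0, 8, 0, -5, 0, 12, 0, -5, 0, 14, 0, -5, 0, 15, 0, -5, 0, 16, 0, -5, 0, 17, 0, -5, 0, 17, 0, -5, 0]'

```text
time_s: 25.0
ee_pos: [0.5822, 0.0149, 0.0796]
eef_rot: [-2.731, 1.568, -1.334]
force: [-2.5, -0.0, 3.6]
grip_width: 0.0006
```

Emit:
servo_tool --motion '[1, 0, 0, 0, 2, 0, 0, 0, 2, 0, 0, 0]'

```text
time_s: 25.38
ee_pos: [0.5824, 0.0148, 0.079]
eef_rot: [-2.509, 1.567, -1.112]
force: [-9.0, -1.0, 19.2]
grip_width: 0.0005
```

Emit:
servo_tool --motion '[1, 0, 0, 0, 1, 0, 0, 0]'

```text
time_s: 25.62
ee_pos: [0.5824, 0.0148, 0.078]
eef_rot: [-2.513, 1.567, -1.116]
force: [-9.4, -1.7, 19.2]
grip_width: 0.0006
```

Emit:
servo_tool --motion '[1, 0, 0, 0, 1, 0, 0, 0]'

```text
time_s: 25.88
ee_pos: [0.5824, 0.0147, 0.0767]
eef_rot: [-2.577, 1.567, -1.18]
force: [-6.8, -2.4, 14.8]
grip_width: 0.0009
```

Emit:
servo_tool --motion '[1, 0, 0, 0, 1, 0, 0, 0]'

```text
time_s: 26.12
ee_pos: [0.5823, 0.0146, 0.0752]
eef_rot: [-2.668, 1.567, -1.271]
force: [-5.0, -2.6, 11.7]
grip_width: 0.0006
```

Emit:
servo_tool --motion '[1, 0, 0, 0, 1, 0, 0, 0]'

```text
time_s: 26.38
ee_pos: [0.5822, 0.0145, 0.0739]
eef_rot: [-2.725, 1.567, -1.328]
force: [-4.0, -3.4, 8.0]
grip_width: 0.0007
```

Emit:
servo_tool --motion '[1, 0, 0, 0, 1, 0, 0, 0]'

```text
time_s: 26.62
ee_pos: [0.5823, 0.0146, 0.0726]
eef_rot: [-2.707, 1.567, -1.31]
force: [-1.7, -3.5, 5.0]
grip_width: 0.0005
```

Emit:
servo_tool --motion '[1, 0, 0, 0, 2, 0, 0, 0, 2, 0, 0, 0]'

```text
time_s: 27.0
ee_pos: [0.5822, 0.015, 0.0702]
eef_rot: [-2.746, 1.568, -1.349]
force: [0.6, -1.4, 1.5]
grip_width: 0.0005
```

Emit:
servo_tool --motion '[1, 0, 0, 0, 1, 0, 0, 0]'

```text
time_s: 27.25
ee_pos: [0.5823, 0.015, 0.07]
eef_rot: [-2.631, 1.568, -1.235]
force: [-3.8, -0.2, 9.6]
grip_width: 0.0002
```

Emit:
servo_tool --motion '[-20, 0, 0, 0, -60, 0, 0, 0, -110, 0, 0, 0, -150, 0, 0, 0, -150, 60, 0, 0, -150, 60, 0, 0]'

```text
time_s: 28.0
ee_pos: [0.52, 0.0264, 0.2188]
eef_rot: [2.778, 1.568, -2.107]
force: [0.6, 0.5, -0.6]
grip_width: 0.0002
```

```bash
python3 - <<'E'
from h import *
M=np.array([[np.cos(CY),np.sin(CY)],[-np.sin(CY),np.cos(CY)]])
for n in ('side','scene','wrist'):
    c=shot(n,n+'14'); q=cloud(c); q[:,:2]=(q[:,:2]-CC)@M.T
    for y0 in (-.1,-.08,-.04,0,.04,.075):
        k=sel(q,-.09,.09,y0,y0+.02,.05,.1)
        if len(k)>10: print(n,y0,len(k),np.median(k[:,2]).round(4))
p=cloud(load('side14'));m=sel(p,.4,.56,-.43,-.27,.012,.06); print('mouse',cv2.minAreaRect(m[:,:2].astype(np.float32)))
a=cv2.imread('pics/scene14.png')[100:310,200:440]; b=cv2.imread('pics/side14.png')[80:290,200:440]
cv2.imwrite('pics/c14.png',cv2.resize(np.hstack([a,b]),None,fx=1.66,fy=1.66,interpolation=cv2.INTER_CUBIC))
mv(.5,0,.2,80)
E
```

```text
side -0.1 265 0.0696
side -0.08 264 0.0697
side -0.04 243 0.0697
side 0 228 0.07
side 0.04 209 0.0699
side 0.075 184 0.0695
scene -0.1 235 0.0714
scene -0.08 231 0.0713
scene -0.04 232 0.0715
scene 0 241 0.0716
scene 0.04 239 0.0716
scene 0.075 248 0.0713
wrist -0.1 1094 0.0688
wrist -0.08 1126 0.0688
wrist -0.04 1904 0.0687
wrist 0 1919 0.0687
wrist 0.04 2140 0.0686
wrist 0.075 1941 0.0685
mouse ((0.4617059528827667, -0.3578144907951355), (0.060336098074913025, 0.11086627095937729), 83.41431427001953)
t 28.15 cur [0.5236 0.0258 0.2195] ang 80.04 q [-0.02  0.23  1.58 -0.    1.33 -1.42] F [-0.1 -0.1  0.4] w 0.0005 -> d [ 19.5  18.8 -29.4] roll 0.0
```

View pics/c14.png

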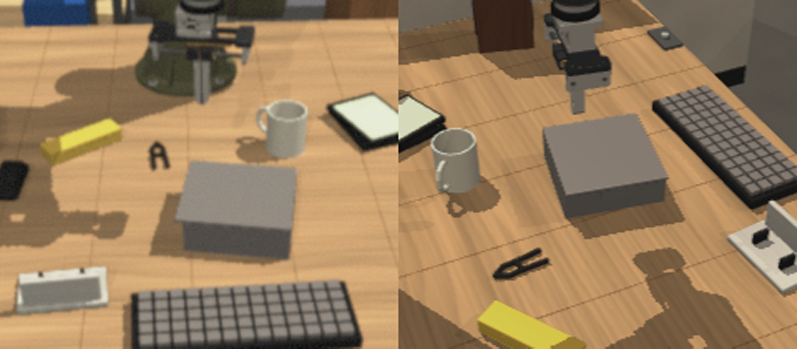

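```bash
python3 - <<'E'
from h import *
for n in ('scene0','scene14'):
    p=cloud(load(n));m=sel(p,.4,.54,-.43,-.27,.012,.06); print('mouse',cv2.minAreaRect(m[:,:2].astype(np.float32)))
ctrl.hand_in()
E
```

```text
mouse ((0.4689022898674011, -0.3536699712276459), (0.059094030410051346, 0.10734453797340393), 84.88294219970703)
mouse ((0.4537803530693054, -0.34296101331710815), (0.08356247842311859, 0.1527489870786667), 64.25123596191406)
the job is handed in; nothing more can be done
```

```bash
python3 - <<'E'
from h import *
for n in ('scene0','scene14'):
    p=cloud(load(n));m=sel(p,.4,.54,-.40,-.315,.02,.06); print(n,len(m),np.median(m,0))
a,b=[cv2.imread(f'pics/{n}.png')[170:250,170:250] for n in ('scene0','scene14')]
cv2.imwrite('pics/m.png',cv2.resize(np.hstack([a,b]),None,fx=5,fy=5))
E
```

```text
scene0 362 [ 0.47808471 -0.35089995  0.03218548]
scene14 356 [ 0.47560117 -0.35100613  0.0318964 ]
```

View pics/m.png

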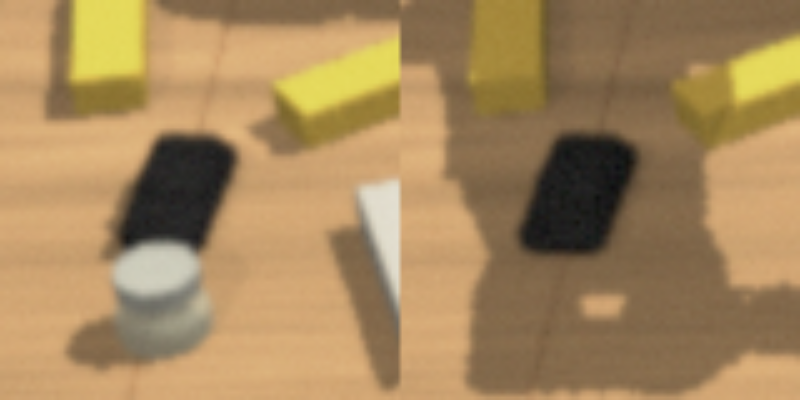

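The tin and the jar are packed in their bays, the lid is shut on its catch, and I handed the job in at about 28 s of the 70 s allowed.

- **Tin:** I tilted it to about 27°, slid its end under the deck and laid it down in the wide bay. Its top then read level at 34.8 mm along all of the visible length. A tin flat on the floor should read 36 mm, and the wrist camera reads about 1 mm low.
- **Jar:** It stands in the narrow bay, its cap top level at about 52.5 mm against an expected 54 mm.
- **Lid:** I swung it over and pressed the free edge down; the highest force I saw between steps was about 21 N. The force then fell off as the lip passed the tongue. With the robot clear, the lid top reads level at 69–71 mm in all three cameras, where shut is 70 mm, so it stayed down.
- **Mouse:** One fitted outline taken just before hand-in disagreed with its starting position. Checked again after hand-in on saved pictures, its position agrees within 2.5 mm and it looks unmoved next to the first image. I took the outline to be noise in the depth points.
- **Other objects:** I saw no other bystander moved in the pictures, but I did not measure them.
- **Near a limit:** The last joint came up to its range limit (about -2.55 rad) while turning over the bay for the jar. I backed it off one degree. I did not print the exact reading at its furthest point.

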